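# Shut the finishing machine and set its selector to the red mark

## Task

The blue bench-top finishing machine is already loaded with its wooden blanks. First press its orange lid fully shut, then turn the black selector knob clockwise, with fresh grips as needed, until its white pointer has clicked in at the red mark, and let go. Leave the file, the oil can and the brush where they lie.

Things in the scene. Friction and masses are not known exactly. Their poses are not given: they have to be found in the camera images.
- machine: Blue fixed bench-top machine, 345 x 260 mm. Origin on the bench below the selector's axis; x points away from the operator. Near part: level control panel (x -75 to 85 mm) with an aluminium face plate, top 91 mm above the bench. Behind it an open tub (x 85 to 265 mm, rim 125 mm high) holding two loose dark wooden blanks well below the rim.
- lid (a joint): Angle of the orange lid (rad): 0 fully shut, about 0.65 to 1.05 at the start; it opens upward. The hinge is stiff: the lid stays at any angle, does not fall shut and needs about 1 to 4 N at its edge.
- lid_hinge (a point): On the hinge axis of the lid (parallel to the machine's y), at the machine's far rim, at x = 265, z = 125.5 mm in the machine's frame. The lid is a plate 180 mm from hinge to edge, 250 mm wide, 8 mm thick, its underside through the hinge axis.
- lid_edge (a point): Middle of the black strip (18 mm broad, 5 mm proud) along the lid's free edge, on the strip's outer (upper) face, 171 mm from the hinge axis and 13 mm above the lid's underside.
- selector (a joint): Turn of the selector (rad), growing clockwise seen from above: 0 at the first of 7 positions, one click each 0.785 rad, the last at 4.71, end stop just beyond. Starts at the first or second. The springy detent (peak 0.14 to 0.28 N m) pulls it into the nearest position when let go. At 0 the pointer shows 135 degrees anticlockwise from the machine's x axis.
- selector_grip (a point): On the vertical axis of the selector knob, at the height to grip, 124 mm above the bench. The knob is a black disc 72 mm across (top 102 mm above the bench) with a bar grip on it 64 mm long, 16 mm thick and 36 mm high (top 138 mm). The x axis lies along the bar and points to the white pointer end.
- selector_aim (a point): The point on the circle of marks (58 mm from the axis, just over the face plate) to which the white pointer (white stripe on one half of the bar's top, white end face) points.
- mark_red: The red mark: a round red button 18 mm across and 3 mm high on the face plate, 58 mm from the selector's axis, at one of the last three of the seven positions. The other positions have small white dots. Origin at its centre.
- file: File with round wooden handle, 200 mm long, 26 mm high at most, loose on the bench left of the machine. Origin under its middle. Leave alone.
- oil_can: Steel can 60 mm across, 110 mm high, standing on the bench right of the machine. Leave alone.
- bench_brush: Wooden bench brush 160 x 40 x 41 mm lying bristles down on the bench right of the machine. Leave alone.

How it is judged (in metres and radians):
On the way, in this order (a step that is already met when the one before it is completed fails the run):
1. the lid is shut, before the selector is at the red mark (value of joint lid below 0.03 rad), for 0.2 s.
2. the selector's pointer is at the red mark (horizontal distance between selector_aim and mark_red below 0.007 m), for 0.2 s.
At the end, for the whole second after the job is handed in: The lid is shut (joint below 0.03 rad) and the selector rests in the detent at the red mark: the point it shows lies within 7 mm (7 degrees) of the mark's centre (value of joint lid below 0.03 rad and horizontal distance between selector_aim and mark_red below 0.007 m and velocity of joint selector between -0.1 and 0.1 rad/s); the robot touches nothing.
It fails at once if the file, the oil can or the brush is moved by more than 20 mm (distance of any of file, oil_can, bench_brush from where it was at the start of the episode above 0.02 m).
It also fails if it takes over 69 s, if anything falls off the work surface, if the arm or the gripper's body presses on something with over 40 N, if the wrist force passes 120 N, or if a joint passes its speed limit or range.

## Robot

A 6-joint arm with a two-finger parallel gripper is mounted at the origin on the work surface. World frame = base frame: x ahead of the robot, y to its left, z up, the work surface at z = 0. Lengths are in mm, angles in rad, forces in N, time in s.
With the tool pointing down it reaches from about 400 to 925 mm from the base axis. Payload 3.4 kg.
Tool frame: the origin (TCP) lies at the very end of the fingers, on their centre line; the grasp point (between the pads) lies 19 mm behind it; x points along the fingers, y is the direction in which the jaws open and shut, and the axes are right-handed (so a half turn about x gives the same grasp; the last joint's range is limited). The gripper opens to 85 mm and grips with 20 to 120 N. Pads are 22 mm wide; open, the fingers measure 114 mm over their backs; the gripper's body (76 mm by 85 mm) begins 54 mm behind the grasp point. The pads swing forward as they close: fully open they stand 13 mm farther back than shut.
Start: joints at [-1.308, 0.307, 1.506, -0, 1.328, -0.073], TCP at [189.453, -542.898, 231.305] pointing down, gripper open.
Joint ranges: [-3.12, 3.12], [-1.05, 2.28], [0.14, 2.33], [-1.42, 4.57], [0.1, 2.73], [-2.68, 2.68]. Speed limits (rad/s): [2.57, 2.57, 3.14, 3.14, 3.14, 3.14].

## Interface

Orientations are given as a unit quaternion [w, x, y, z].
In Python, from cell import get_obs, read_camera, get_calibration, job_done, trace gives the robot as it stands.
- The arm moves only by the tool send_rows, never from a script. Its argument "plan" is a list of rows, each an object with "dr": the turn, a rotation vector about the tool's x, y, z scaled (see below), a list of three; "dp": the shift along the tool's x, y, z scaled (see below), a list of three; "fingers": the gripper command: -1 is fully open, 1 is shut, values between are in proportion. A call has 1 to 20 rows; each row shifts and turns the commanded pose from where the row before left it, along the tool's axes as they then stand; what a row does not reach is not made up. The controller multiplies each number of a shift by 6 cm and each number of a turn by 180 degrees. A row lasts 1/8 s, in which the tool goes at most 62.5 mm and 10.7 degrees, less where a joint would pass 70% of its speed; a pose out of reach is approached as far as the arm can. A call with a number of a shift or a turn outside -1 to 1 is refused whole. A call with a gripper value outside its range is refused whole. The fingers move at their own pace and stop on an object; the grip force is fixed at half the most. Time passes only in rows, so rows that do not move let the fingers close. It gives the time, the measured TCP pose, the force and the opening at its end, in the units of the state.
- get_obs(): the state, without advancing time (a new reading comes with each control period).
- read_camera(name): name is "scene" or "top" or "wrist"; returns the picture (400x640x3 uint8, red, green, blue); there is no depth.
- get_calibration(name): a dict with "K" (3x3 intrinsics, pixels), "dist_coeffs" ([k1, k2, p1, p2, k3] as OpenCV has them; the pictures are not rectified), "view" (4x4, takes a point from world to camera coordinates). Camera axes: x right, y up, looking along -z (the intrinsics and any distortion apply to the point x, -y, -z); pixel columns grow to the right and rows downward; lengths in mm; the calibration is good to about 2 mm. A picture is of the moment at which its call begins: read the wrist's pose just before it. get_calibration takes no time and is no camera call; for the wrist camera it gives the pose at the moment of the call.
- job_done(): hands the job in, once; it reports no verdict.
Trained networks look in the newest picture that a camera, given by its name, has taken for a name from the list of things; names that differ only in an ending like _2 or _b are one class to them, and where a whole thing is asked for, a point or a joint stands for the part that bears it (a point fixed in the world has none). Each returns a list of dicts, best first, with "score" (0 to 1); they miss things now and then, are a little off and sometimes report something else, mostly with a low value. They report only what shows in the picture. A call takes as long as a camera call.
- trace(camera, name): "region" (400x640 bool, what is visible of it) and "box" ([left, top, width, height] in pixels, round what is visible of it).
The state is a dict: "time_s": time; "joint_positions": joint angles; "joint_velocities": joint speeds; "tau": joint torques, N m; "eef_pos": TCP position; "ee_rot": TCP orientation; "ft_force": force on the tool from outside, world axes, zero at the start; "torque": the same for the moment, N m; "gripper_width": finger opening in mm.
Only numpy, scipy, OpenCV 4.12 (cv2) and the standard library are available. Lean on these libraries where they do the work, as an engineer would, in place of code of your own. Each camera call takes 0.05 s, during which the arm holds its last target. There are 200 camera calls.

## Working session

There is one attempt and no reset: what is moved stays moved. The work goes in short steps, Python scripts to look and compute and a tool call to move; the robot and the scene stay as the last step left them, time stands still between calls to the robot, and variables do not carry over. Pictures are saved under pics/ and viewed, about 8 in all and at most 12, crops included, and the job is handed in when it is done.

Besides the shell and the picture viewer there is one more tool, called after "Call:" by a JSON object that holds its "name" and its "arguments", one argument or row to a line. send_rows: Moves the arm, as the interface text tells. Shifts and turns lie within -1 to 1; 1 stands for 6 cm of shift or 180 degrees of turn. Its arguments: {"type":"object","properties":{"plan":{"type":"array"}},"required":["plan"]}

```bash
mkdir -p pics; ls; cat > h.py <<'E'
import numpy as np, cv2
from cell import *
def cam(n):
    im=read_camera(n); c=get_calibration(n); return im,c
def proj(c,P):
    P=np.atleast_2d(P).astype(float); V=np.array(c["view"]); q=P@V[:3,:3].T+V[:3,3]
    q=q*[1,-1,-1]
    return cv2.projectPoints(q,np.zeros(3),np.zeros(3),np.array(c["K"]),np.array(c["dist_coeffs"],float))[0][:,0]
def ray(c,uv,z):
    u=cv2.undistortPoints(np.array([[uv]],float),np.array(c["K"]),np.array(c["dist_coeffs"],float))[0,0]
    V=np.array(c["view"]);R=V[:3,:3];o=-R.T@V[:3,3]
    d=R.T@np.array([u[0],-u[1],-1]); return o+d*(z-o[2])/d[2]
def save(n,im): cv2.imwrite(f"pics/{n}.png",im[:,:,::-1])
E
python3 - <<'E'
from h import *
for n in ("top","scene"):
    im,c=cam(n); save(n,im); 
    V=np.array(c["view"]);print(n,np.round(-V[:3,:3].T@V[:3,3]))
    for t in ("mark_red","selector_grip","lid","machine","lid_edge"):
        for d in trace(n,t)[:2]:
            r=np.argwhere(d["region"]); print(n,t,round(d["score"],2),d["box"],r.mean(0)[::-1].round(1))
print(get_obs())
E
```

```text
pics
top [458.  31. 908.]
top mark_red 0.56 [389.3, 199.6, 25.7, 71.0] [400.9 234.9]
top selector_grip 0.77 [289.5, 226.3, 34.7, 28.7] [304.6 239.8]
top lid 0.6 [241.6, 116.3, 140.0, 41.7] [312.9 134.9]
top machine 0.64 [242.4, 112.4, 132.9, 168.5] [308.9 196.6]
top lid_edge 0.94 [241.9, 118.1, 135.8, 37.1] [311.9 134.8]
scene [1300. -466.  787.]
scene mark_red 0.56 [259.6, 134.2, 154.6, 143.8] [342.3 205.3]
scene lid 0.74 [296.3, 137.4, 115.1, 105.3] [355.2 187.7]
scene machine 0.73 [255.9, 135.2, 156.3, 141.9] [342.3 205.5]
scene lid_edge 0.93 [302.8, 135.3, 108.3, 108.1] [355.2 187.5]
{'time_s': 0.6, 'joint_positions': array([-1.30851717e+00,  3.06757574e-01,  1.50636447e+00,  9.29429209e-06,
        1.32839246e+00, -7.35085075e-02]), 'joint_velocities': array([-0.00068905,  0.00137255,  0.00085698, -0.001075  , -0.00037337,
       -0.00047775]), 'tau': array([ 9.17764592e-04, -4.57167041e+01, -2.52200747e+01, -1.20884342e-04,
        1.25451279e-03, -8.25959461e-06]), 'eef_pos': array([ 189.45240084, -542.92173304,  231.34266948]), 'ee_rot': array([ 0.11818833,  0.69717   ,  0.11813392, -0.69715844]), 'ft_force': array([-0.17035896, -0.11782506, -0.5991843 ]), 'torque': array([ 0.04877849, -0.02983954, -0.01656058]), 'gripper_width': 85.46017970339942}
```

```bash
cd pics; python3 -c "
import cv2,numpy as np
a=cv2.imread('top.png');b=cv2.imread('scene.png')
cv2.imwrite('both.png',cv2.resize(np.vstack([a,b]),(480,600)))"
```

```text
(no output)
```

View pics/top.png

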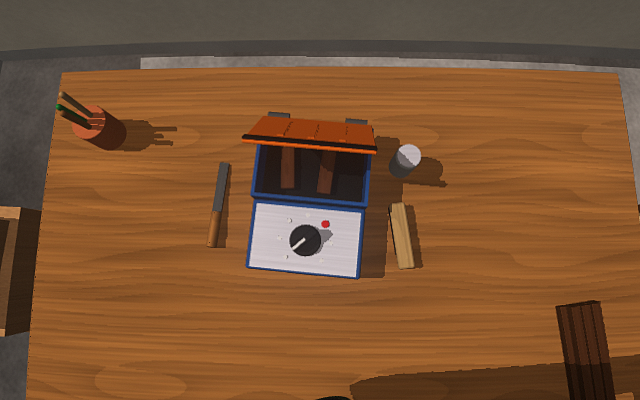

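View pics/scene.png

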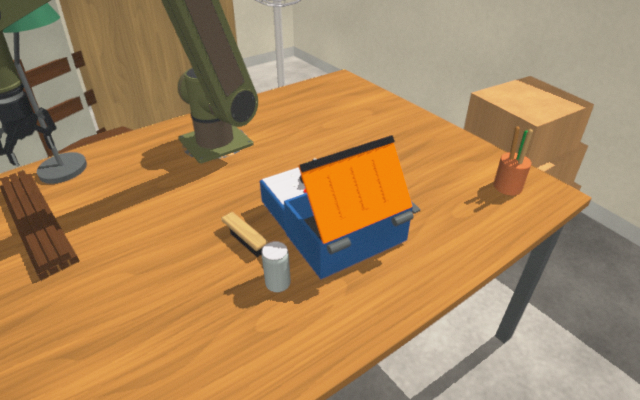

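Top view: knob at about (305,240), its pointer toward lower-left (the 0 position is toward upper-left, so this needs a check), red button at (325,224), panel front corners (247,267) and (359,278), lid strip ends (242,138) and (376,152). Scene view: strip ends (302,168) and (394,140). I'll fit the machine pose and lid angle from these.

```bash
python3 - <<'E'
from h import *
from scipy.optimize import least_squares
im=cv2.imread("pics/top.png")[:,:,::-1].astype(int); ct=get_calibration("top"); cs=get_calibration("scene")
r=im[...,0]; m=(r>150)&(im[...,1]<80)&(im[...,2]<80); m[:210]=0;m[240:]=0;m[:,:310]=0;m[:,340:]=0
red=np.argwhere(m).mean(0)[::-1]; print("red",red,m.sum())
def W(p,P):
    c,s=np.cos(p[2]),np.sin(p[2]); P=np.array(P,float)
    return np.c_[p[0]+c*P[:,0]-s*P[:,1],p[1]+s*P[:,0]+c*P[:,1],P[:,2]]
def strip(a):
    return [[265-180*np.cos(a)-13*np.sin(a)*-1*-1, y,125.5+180*np.sin(a)+13*np.cos(a)] for y in(125,-125)]
# lid upper side: normal (sin a,0,cos a)->leans away from hinge? plate dir=(-cos a,0,sin a); upward normal=(sin a,0,cos a)
def strip(a):
    return [[265-180*np.cos(a)+13*np.sin(a), y,125.5+180*np.sin(a)+13*np.cos(a)] for y in(125,-125)]
def strip0(a):
    return [[265-180*np.cos(a), y,125.5+180*np.sin(a)] for y in(125,-125)]
obs_t=np.array([[247,267],[359,278],[305,240]]); 
def f(p):
    a=proj(ct,W(p,[[-75,130,91],[-75,-130,91],[0,0,102]]))-obs_t
    b=proj(cs,W(p,strip(p[3])))-[[394,139],[302,167]]
    d=proj(ct,W(p,strip(p[3])))-[[243,136],[376,151]]
    return np.r_[a.ravel(),b.ravel(),d.ravel()]
p0=ray(ct,(305,240),102); 
s=least_squares(f,[p0[0],p0[1],0,.8],loss="soft_l1"); p=s.x; print(p,f(p).round(1))
R=ray(ct,red,94)[:2]-p[:2]; c_,s_=np.cos(p[2]),np.sin(p[2]); R=np.array([c_*R[0]+s_*R[1],-s_*R[0]+c_*R[1]])
print("red in machine",R,np.hypot(*R),np.degrees(np.arctan2(R[1],R[0])))
np.save("p.npy",p)
crop=cv2.resize(im[180:300,230:390].astype(np.uint8),None,fx=4,fy=4,interpolation=cv2.INTER_CUBIC);save("crop",crop)
print("edge mid",W(p,[np.mean(strip(p[3]),0)]))
E
```

```text
red [324.925 223.725] 40
[ 4.99372712e+02  7.99575104e+01 -9.25512881e-02  9.15266303e-01] [-3.1 -0.8  0.7  0.  -0.3 -1.7 -1.5 -4.4 -3.1 -2.5 -1.9  0.5  1.1 -2.3]
red in machine [ 37.46929032 -41.50275489] 55.91445591858455 -47.92381765416646
edge mid [[664.2451716   64.65463348 276.11502396]]
```

View pics/crop.png

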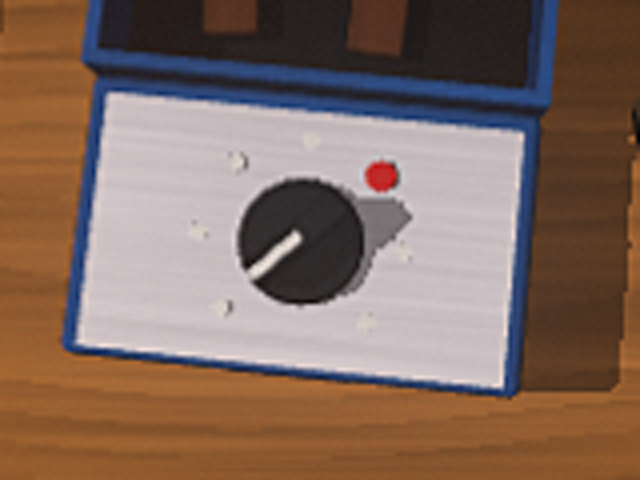

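```bash
cat >> h.py <<'E'
from scipy.spatial.transform import Rotation as Ro
def W(p,P):
    c,s=np.cos(p[2]),np.sin(p[2]); P=np.atleast_2d(np.array(P,float))
    return np.c_[p[0]+c*P[:,0]-s*P[:,1],p[1]+s*P[:,0]+c*P[:,1],P[:,2]]
def M(p,w):
    c,s=np.cos(p[2]),np.sin(p[2]); d=np.array(w,float)-[p[0],p[1],0]
    return np.array([c*d[0]+s*d[1],-s*d[0]+c*d[1],d[2]])
def Rt(o): return Ro.from_quat(np.array(o["ee_rot"])[[1,2,3,0]])
def state():
    p=np.load("p.npy"); o=get_obs(); R=Rt(o)
    Y=R.as_matrix()[:,1]
    print("t",round(o["time_s"],2),"mach",M(p,o["eef_pos"]).round(1),"yaw of tool y in machine deg",round(np.degrees(np.arctan2(Y[1],Y[0])-p[2]),1),"j",o["joint_positions"].round(2),"F",o["ft_force"].round(1),"w",round(o["gripper_width"],1))
    return o,R,p
E
python3 - <<'E'
from h import *
o,R,p=state(); print(R.as_matrix().round(3))
E
```

```text
t 0.6 mach [-251.  -648.9  231.3] yaw of tool y in machine deg -65.5 j [-1.31  0.31  1.51  0.    1.33 -0.07] F [-0.2 -0.1 -0.6] w 85.5
[[ 0.     0.33  -0.944]
 [-0.    -0.944 -0.33 ]
 [-1.     0.    -0.   ]]
```

Call:
{"name": "send_rows", "arguments": {
  "plan": [
    {"dr": [0.0454, 0, 0], "dp": [-0.83, 0, 0], "fingers": 1},
    {"dr": [0.0454, 0, 0], "dp": [-0.83, 0, 0], "fingers": 1},
    {"dr": [0.0454, 0, 0], "dp": [-0.83, 0, 0], "fingers": 1},
    {"dr": [0, 0, 0], "dp": [0, -0.77, -0.55], "fingers": 1},
    {"dr": [0, 0, 0], "dp": [0, -0.77, -0.55], "fingers": 1},
    {"dr": [0, 0, 0], "dp": [0, -0.77, -0.55], "fingers": 1},
    {"dr": [0, 0, 0], "dp": [0, -0.77, -0.55], "fingers": 1},
    {"dr": [0, 0, 0], "dp": [0, -0.77, -0.55], "fingers": 1},
    {"dr": [0, 0, 0], "dp": [0, -0.77, -0.55], "fingers": 1},
    {"dr": [0, 0, 0], "dp": [0, -0.77, -0.55], "fingers": 1},
    {"dr": [0, 0, 0], "dp": [0, -0.77, -0.55], "fingers": 1},
    {"dr": [0, 0, 0], "dp": [0, -0.77, -0.55], "fingers": 1},
    {"dr": [0, 0, 0], "dp": [0, -0.77, -0.55], "fingers": 1},
    {"dr": [0, 0, 0], "dp": [0, -0.77, -0.55], "fingers": 1},
    {"dr": [0, 0, 0], "dp": [0, -0.77, -0.55], "fingers": 1},
    {"dr": [0, 0, 0], "dp": [0, -0.77, -0.55], "fingers": 1},
    {"dr": [0, 0, 0], "dp": [0, -0.77, -0.55], "fingers": 1},
    {"dr": [0, 0, 0], "dp": [0, 0, 0], "fingers": 1}
  ]
}}

```text
time_s: 2.85
eef_pos: [710.9, 62.4, 378.3]
ee_rot: [0.031, -0.706, 0.031, 0.707]
ft_force: [-0.1, -0.8, -0.3]
gripper_width: -0.2
```

```bash
python3 - <<'E'
from h import *
o,R,p=state()
im,c=cam("wrist"); save("w1",im)
E
```

```text
t 2.85 mach [212.3   2.1 378.3] yaw of tool y in machine deg -89.7 j [0.03 0.45 0.92 0.   1.77 1.69] F [-0.1 -0.8 -0.3] w -0.2
```

View pics/w1.png

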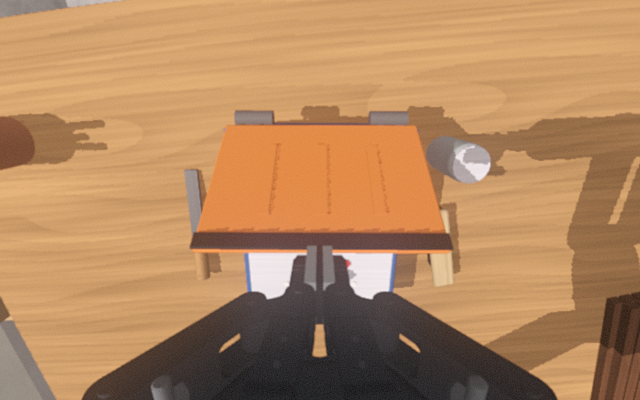

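Wrist view: the lid is square to the tool, strip ends at (191,234) and (451,234) on its upper side, far corners (229,125) and (416,125), all centred on the fingers. Quick refinement with this view, then down.

```bash
python3 - <<'E'
from h import *
from scipy.optimize import least_squares
c=get_calibration("wrist"); ct=get_calibration("top"); cs=get_calibration("scene"); p0=np.load("p.npy")
def st(a,r,h,y): return [[265-r*np.cos(a)+h*np.sin(a),s,125.5+r*np.sin(a)+h*np.cos(a)] for s in(y,-y)]
def f(p):
    a=proj(ct,W(p,[[-75,130,91],[-75,-130,91],[0,0,102]]))-[[247,267],[359,278],[305,240]]
    b=proj(cs,W(p,st(p[3],180,13,125)))-[[394,139],[302,167]]
    d=proj(c,W(p,st(p[3],162,13,125)+st(p[3],180,13,125)))-[[194,233],[449,233],[191,246],[452,248]]
    return np.r_[a.ravel(),b.ravel(),d.ravel()]
s=least_squares(f,p0,loss="soft_l1"); print(s.x,f(s.x).round(1)); np.save("p.npy",s.x)
state(); a=s.x[3]; print("contact r145",265-145*np.cos(a)+8*np.sin(a),125.5+145*np.sin(a)+8*np.cos(a))
E
```

```text
[ 4.97453813e+02  7.87423628e+01 -9.47175952e-02  9.04187756e-01] [-2.6 -0.1  1.2  1.   0.2 -0.8 -2.9 -4.4 -4.6 -2.7  0.8 -3.1 -1.2 -1.7
 -0.6  0.8  0.2  0.2]
t 2.9 mach [212.9   1.8 379. ] yaw of tool y in machine deg -89.7 j [ 0.03  0.45  0.92 -0.    1.77  1.69] F [-0.4 -0.7 -0.5] w 0.2
contact r145 181.6303844058203 244.405454860905
```

Call:
{"name": "send_rows", "arguments": {
  "plan": [
    {"dr": [0, 0, 0], "dp": [0.867, 0, 0], "fingers": 1},
    {"dr": [0, 0, 0], "dp": [0.867, 0, 0], "fingers": 1},
    {"dr": [0, 0, 0], "dp": [0.26, 0, 0.175], "fingers": 1},
    {"dr": [0, 0, 0], "dp": [0.26, 0, 0.175], "fingers": 1},
    {"dr": [0, 0, 0], "dp": [0.16, 0, 0.18], "fingers": 1},
    {"dr": [0, 0, 0], "dp": [0.16, 0, 0.18], "fingers": 1},
    {"dr": [0, 0, 0], "dp": [0.19, 0, 0.15], "fingers": 1},
    {"dr": [0, 0, 0], "dp": [0.19, 0, 0.15], "fingers": 1},
    {"dr": [0, 0, 0], "dp": [0.22, 0, 0.105], "fingers": 1},
    {"dr": [0, 0, 0], "dp": [0.22, 0, 0.105], "fingers": 1},
    {"dr": [0, 0, 0], "dp": [0.23, 0, 0.06], "fingers": 1},
    {"dr": [0, 0, 0], "dp": [0.23, 0, 0.06], "fingers": 1},
    {"dr": [0, 0, 0], "dp": [0.16, 0, 0.02], "fingers": 1},
    {"dr": [0, 0, 0], "dp": [0, 0, 0], "fingers": 1}
  ]
}}

```text
time_s: 4.65
eef_pos: [627.0, 66.3, 138.5]
ee_rot: [0.033, -0.706, 0.033, 0.707]
ft_force: [-0.1, -0.3, -0.7]
gripper_width: 0.1
```

```bash
python3 - <<'E'
from h import *
state()
E
```

```text
t 4.65 mach [130.1  -0.2 138.5] yaw of tool y in machine deg -89.8 j [0.04 0.46 1.51 0.   1.18 1.7 ] F [-0.1 -0.3 -0.7] w 0.1
```

Call:
{"name": "send_rows", "arguments": {
  "plan": [
    {"dr": [0, 0, 0], "dp": [0.06, 0, 0], "fingers": 1},
    {"dr": [0, 0, 0], "dp": [0.05, 0, 0], "fingers": 1},
    {"dr": [0, 0, 0], "dp": [0, 0, 0], "fingers": 1}
  ]
}}

```text
time_s: 5.03
eef_pos: [628.1, 66.2, 133.6]
ee_rot: [-0.033, 0.707, -0.033, -0.706]
ft_force: [-0.2, 0.5, 1.8]
gripper_width: 0.2
```

```bash
python3 - <<'E'
from h import *
state()
im,c=cam("scene"); save("s2",im[100:300,200:460]); im,c=cam("wrist")
a=cv2.resize(cv2.imread("pics/s2.png"),(520,400)); cv2.imwrite("pics/s2.png",a)
E
```

```text
t 5.03 mach [ 1.313e+02 -1.000e-01  1.336e+02] yaw of tool y in machine deg -89.8 j [0.04 0.47 1.51 0.   1.16 1.7 ] F [-0.2  0.5  1.8] w 0.2
```

View pics/s2.png

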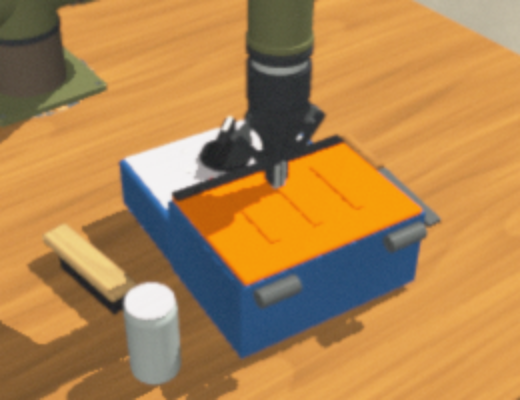

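The lid looks shut (strip on the tub rim at crop (175,192)–(345,140)) and the tip is at the expected 133.5 mm. I'll press until the force rises clearly.

Call:
{"name": "send_rows", "arguments": {
  "plan": [
    {"dr": [0, 0, 0], "dp": [0.05, 0, 0], "fingers": 1},
    {"dr": [0, 0, 0], "dp": [0.04, 0, 0], "fingers": 1},
    {"dr": [0, 0, 0], "dp": [0, 0, 0], "fingers": 1}
  ]
}}

```text
time_s: 5.5
eef_pos: [628.2, 66.2, 133.3]
ee_rot: [-0.033, 0.708, -0.032, -0.705]
ft_force: [-8.2, -0.5, 27.0]
gripper_width: -0.1
```

Call:
{"name": "send_rows", "arguments": {
  "plan": [
    {"dr": [0, 0, 0], "dp": [-0.9, 0, 0], "fingers": 1},
    {"dr": [0, 0, 0], "dp": [-0.9, 0, 0], "fingers": 1},
    {"dr": [0, 0, 0], "dp": [-0.8, 0, 0.6], "fingers": 0},
    {"dr": [0, 0, 0], "dp": [0, 0, 0.95], "fingers": -1},
    {"dr": [0, 0, 0], "dp": [0, 0, 0.95], "fingers": -1},
    {"dr": [0, 0, 0], "dp": [0, 0, 0.9], "fingers": -1},
    {"dr": [0, 0, 0], "dp": [0, 0, 0], "fingers": -1}
  ]
}}

```text
time_s: 6.38
eef_pos: [419.7, 85.0, 283.8]
ee_rot: [0.032, -0.706, 0.032, 0.707]
ft_force: [-0.3, -0.4, -0.7]
gripper_width: 85.0
```

```bash
python3 - <<'E'
from h import *
o,R,p=state()
im,c=cam("wrist"); save("w2",im)
for t in ("mark_red","selector_grip","lid_edge"):
    for d in trace("wrist",t)[:1]: print(t,round(d["score"],2),d["box"],np.argwhere(d["region"]).mean(0)[::-1].round(1))
q=lambda *P: print(proj(c,W(p,[P]))[0].round(0),end=" ")
q(0,0,138);q(41,-41,94);q(94,-125,138.5);q(94,125,138.5);q(-22.6,22.6,138)
E
```

```text
t 6.38 mach [-78.   -1.1 283.8] yaw of tool y in machine deg -89.8 j [0.1  0.06 1.7  0.   1.39 1.76] F [-0.3 -0.4 -0.7] w 85.0
mark_red 0.81 [345.6, 58.6, 17.9, 20.1] [355.2  67.2]
selector_grip 0.95 [283.0, 71.3, 65.0, 69.4] [316.8 107.3]
lid_edge 0.79 [172.8, 0.5, 286.4, 10.7] [315.7   4.3]
[319. 110.] [358.  69.] [465.  -2.] [174.  -3.] [296. 134.]
```

View pics/w2.png

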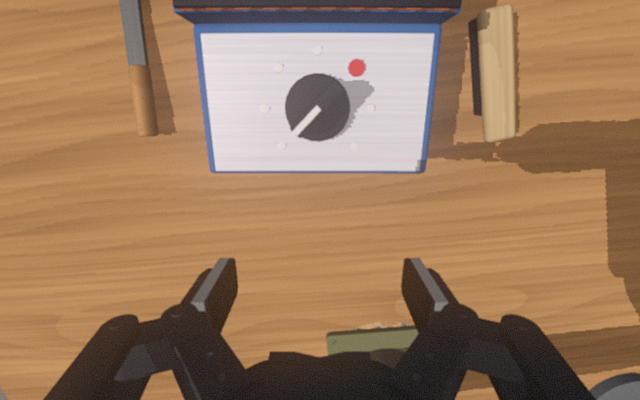

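Wrist view: disc centre (317.5,107), pointer toward (295,134) at 135° = first position, red at (356,67.5), front panel corners (212,173) and (424,172). The lid strip lies across the tub front. I'll refine x, y and yaw, then work out the grip.

```bash
python3 - <<'E'
from h import *
from scipy.optimize import least_squares
c=get_calibration("wrist"); p=np.load("p.npy")
f=lambda q:(proj(c,W(q,[[0,0,102],[41,-41,94],[-41,41,92],[-41,-41,92],[58,0,92],[0,58,92],[0,-58,92]]))-[[317.5,107],[356,67.5],[282,146],[353.5,146.5],[317.5,49.5],[264.5,107.5],[370.5,107.5]]).ravel()
s=least_squares(f,p[:3],loss="soft_l1"); print(s.x,f(s.x).round(1)); p[:3]=s.x; np.save("p.npy",p); state()
E
```

```text
[ 5.02554015e+02  8.04970013e+01 -9.17087242e-02] [-0.   1.   0.4 -0.3 -0.2 -0.7 -0.1 -1.2 -0.1  0.2  0.4  0.4 -0.3  0.4]
t 6.58 mach [-76.6  -2.6 284.3] yaw of tool y in machine deg -90.0 j [ 0.1   0.06  1.69 -0.    1.39  1.76] F [-0.4  0.1 -0.3] w 85.3
```

Call:
{"name": "send_rows", "arguments": {
  "plan": [
    {"dr": [0, 0, 0], "dp": [0, -0.022, -0.638], "fingers": -1},
    {"dr": [0, 0, 0], "dp": [0, -0.022, -0.638], "fingers": -1},
    {"dr": [-0.0577, 0, 0], "dp": [0.17, 0, 0], "fingers": -1},
    {"dr": [-0.0577, 0, 0], "dp": [0.17, 0, 0], "fingers": -1},
    {"dr": [-0.0577, 0, 0], "dp": [0.17, 0, 0], "fingers": -1},
    {"dr": [-0.0577, 0, 0], "dp": [0.17, 0, 0], "fingers": -1},
    {"dr": [-0.0577, 0, 0], "dp": [0.17, 0, 0], "fingers": -1},
    {"dr": [-0.0577, 0, 0], "dp": [0.17, 0, 0], "fingers": -1},
    {"dr": [-0.0577, 0, 0], "dp": [0.17, 0, 0], "fingers": -1},
    {"dr": [-0.0577, 0, 0], "dp": [0.17, 0, 0], "fingers": -1},
    {"dr": [-0.0577, 0, 0], "dp": [0.17, 0, 0], "fingers": -1},
    {"dr": [-0.0577, 0, 0], "dp": [0.17, 0, 0], "fingers": -1},
    {"dr": [-0.0577, 0, 0], "dp": [0.17, 0, 0], "fingers": -1},
    {"dr": [-0.0577, 0, 0], "dp": [0.17, 0, 0], "fingers": -1},
    {"dr": [-0.0577, 0, 0], "dp": [0.17, 0, 0], "fingers": -1},
    {"dr": [0, 0, 0], "dp": [0, 0, 0], "fingers": -1}
  ]
}}

```text
time_s: 8.57
eef_pos: [501.8, 80.3, 150.0]
ee_rot: [0.639, 0.301, 0.64, -0.301]
ft_force: [1.1, -0.2, 0.6]
gripper_width: 85.2
```

```bash
python3 - <<'E'
from h import *
state()
E
```

```text
t 8.57 mach [ -0.7  -0.3 150. ] yaw of tool y in machine deg 44.9 j [ 0.08  0.3   1.76 -0.    1.09 -0.62] F [ 1.1 -0.2  0.6] w 85.2
```

Call:
{"name": "send_rows", "arguments": {
  "plan": [
    {"dr": [0, 0, 0], "dp": [0.36, 0, 0], "fingers": -1},
    {"dr": [0, 0, 0], "dp": [0.36, 0, 0], "fingers": -1},
    {"dr": [0, 0, 0], "dp": [0, 0, 0], "fingers": 1},
    {"dr": [0, 0, 0], "dp": [0, 0, 0], "fingers": 1},
    {"dr": [0, 0, 0], "dp": [0, 0, 0], "fingers": 1},
    {"dr": [0, 0, 0], "dp": [0, 0, 0], "fingers": 1},
    {"dr": [0, 0, 0], "dp": [0, 0, 0], "fingers": 1}
  ]
}}

```text
time_s: 9.45
eef_pos: [498.2, 78.0, 109.0]
ee_rot: [0.64, 0.298, 0.641, -0.302]
ft_force: [-7.2, -9.4, 10.1]
gripper_width: 14.9
```

```bash
python3 - <<'E'
from h import *
o,_,_=state(); print(o["torque"])
E
```

```text
t 9.45 mach [ -4.1  -2.9 109. ] yaw of tool y in machine deg 45.1 j [ 0.07  0.34  1.81 -0.01  0.99 -0.62] F [-7.2 -9.4 10.1] w 14.9
[-1.30617549  1.04569963  0.09461991]
```

Call:
{"name": "send_rows", "arguments": {
  "plan": [
    {"dr": [0, 0, 0], "dp": [-0.035, -0.065, 0], "fingers": 1},
    {"dr": [0, 0, 0], "dp": [0, 0, 0], "fingers": 1}
  ]
}}

```text
time_s: 9.7
eef_pos: [498.0, 77.8, 109.2]
ee_rot: [0.64, 0.3, 0.64, -0.3]
ft_force: [4.2, -2.0, -15.0]
gripper_width: 15.1
```

```bash
python3 - <<'E'
from h import *
o,_,_=state(); print(o["torque"])
E
```

```text
t 9.7 mach [ -4.3  -3.1 109.2] yaw of tool y in machine deg 45.0 j [ 0.07  0.34  1.82 -0.    0.99 -0.62] F [  4.2  -2.  -15. ] w 15.1
[-0.16165158 -0.65862096 -0.03948942]
```

Call:
{"name": "send_rows", "arguments": {
  "plan": [
    {"dr": [0.05, 0, 0], "dp": [0.015, 0, 0], "fingers": 1},
    {"dr": [0.05, 0, 0], "dp": [0, 0, 0], "fingers": 1},
    {"dr": [0.05, 0, 0], "dp": [0, 0, 0], "fingers": 1},
    {"dr": [0.05, 0, 0], "dp": [0, 0, 0], "fingers": 1},
    {"dr": [0.05, 0, 0], "dp": [0, 0, 0], "fingers": 1},
    {"dr": [0, 0, 0], "dp": [0, 0, 0], "fingers": 1}
  ]
}}

```text
time_s: 10.45
eef_pos: [495.7, 77.2, 109.1]
ee_rot: [-0.476, -0.521, -0.477, 0.524]
ft_force: [-3.1, -4.3, -3.4]
gripper_width: 14.9
```

```bash
python3 - <<'E'
from h import *
o,_,_=state(); print(o["torque"])
E
```

```text
t 10.45 mach [ -6.5  -3.9 109.1] yaw of tool y in machine deg -0.1 j [ 0.07  0.34  1.82 -0.    0.99  0.16] F [-3.1 -4.3 -3.4] w 14.9
[-0.6021305   0.35421178 -0.00929833]
```

Call:
{"name": "send_rows", "arguments": {
  "plan": [
    {"dr": [0.05, 0, 0], "dp": [0, 0, 0], "fingers": 1},
    {"dr": [0.05, 0, 0], "dp": [0, 0, 0], "fingers": 1},
    {"dr": [0.05, 0, 0], "dp": [0, 0, 0], "fingers": 1},
    {"dr": [0.05, 0, 0], "dp": [0, 0, 0], "fingers": 1},
    {"dr": [0.05, 0, 0], "dp": [0, 0, 0], "fingers": 1},
    {"dr": [0.05, 0, 0], "dp": [0, 0, 0], "fingers": 1},
    {"dr": [0.05, 0, 0], "dp": [0, 0, 0], "fingers": 1},
    {"dr": [0.05, 0, 0], "dp": [0, 0, 0], "fingers": 1},
    {"dr": [0.05, 0, 0], "dp": [0, 0, 0], "fingers": 1},
    {"dr": [0.05, 0, 0], "dp": [0, 0, 0], "fingers": 1},
    {"dr": [0, 0, 0], "dp": [0, 0, 0], "fingers": 1}
  ]
}}

```text
time_s: 11.82
eef_pos: [492.9, 80.5, 109.1]
ee_rot: [0.035, -0.703, 0.032, 0.71]
ft_force: [-8.9, 7.4, 1.9]
gripper_width: 15.2
```

```bash
python3 - <<'E'
from h import *
o,_,_=state(); print(o["torque"])
E
```

```text
t 11.82 mach [ -9.6  -0.9 109.1] yaw of tool y in machine deg -90.1 j [0.07 0.34 1.82 0.01 0.99 1.74] F [-8.9  7.4  1.9] w 15.2
[ 1.19943686  1.18830633 -0.02133568]
```

Call:
{"name": "send_rows", "arguments": {
  "plan": [
    {"dr": [0, 0, 0], "dp": [0, -0.06, 0.06], "fingers": 1},
    {"dr": [0.05, 0, 0], "dp": [0, 0, 0], "fingers": 1},
    {"dr": [0.05, 0, 0], "dp": [0, 0, 0], "fingers": 1},
    {"dr": [0.05, 0, 0], "dp": [0, 0, 0], "fingers": 1},
    {"dr": [0.05, 0, 0], "dp": [0, 0, 0], "fingers": 1},
    {"dr": [0.05, 0, 0], "dp": [0, 0, 0], "fingers": 1},
    {"dr": [0, 0, 0], "dp": [0, 0, 0], "fingers": 1},
    {"dr": [0, 0, 0], "dp": [0, 0, 0], "fingers": 1}
  ]
}}

```text
time_s: 12.82
eef_pos: [494.0, 82.8, 109.1]
ee_rot: [0.3, -0.64, 0.299, 0.641]
ft_force: [-2.1, 4.6, -5.9]
gripper_width: 15.3
```

```bash
python3 - <<'E'
from h import *
o,_,_=state(); print(o["torque"])
E
```

```text
t 12.82 mach [ -8.8   1.5 109.1] yaw of tool y in machine deg -134.9 j [0.08 0.34 1.82 0.   0.98 2.53] F [-2.1  4.6 -5.9] w 15.3
[0.78301493 0.30557716 0.0157602 ]
```

Turned 180°, as planned. I'll open, rise and move back to look.

Call:
{"name": "send_rows", "arguments": {
  "plan": [
    {"dr": [0, 0, 0], "dp": [0, 0, 0], "fingers": -1},
    {"dr": [0, 0, 0], "dp": [0, 0, 0], "fingers": -1},
    {"dr": [0, 0, 0], "dp": [0, 0, 0], "fingers": -1},
    {"dr": [0, 0, 0], "dp": [0, 0, 0], "fingers": -1},
    {"dr": [0, 0, 0], "dp": [-0.5, 0, 0], "fingers": -1},
    {"dr": [0, 0, 0], "dp": [-0.9, 0, 0], "fingers": -1},
    {"dr": [0, 0, 0], "dp": [-0.9, 0, 0], "fingers": -1},
    {"dr": [-0.05, 0, 0], "dp": [-0.7, 0, 0], "fingers": -1},
    {"dr": [-0.05, 0, 0], "dp": [0, 0, 0], "fingers": -1},
    {"dr": [-0.05, 0, 0], "dp": [0, 0, 0], "fingers": -1},
    {"dr": [-0.05, 0, 0], "dp": [0, 0, 0], "fingers": -1},
    {"dr": [-0.05, 0, 0], "dp": [0, 0, 0], "fingers": -1},
    {"dr": [0, 0, 0], "dp": [0, 0, 0.6], "fingers": -1},
    {"dr": [0, 0, 0], "dp": [0, 0, 0.6], "fingers": -1},
    {"dr": [0, 0, 0], "dp": [0, 0, 0], "fingers": -1}
  ]
}}

```text
time_s: 14.7
eef_pos: [420.3, 88.5, 289.2]
ee_rot: [0.032, -0.706, 0.032, 0.707]
ft_force: [-0.1, 0.1, 0.3]
gripper_width: 85.2
```

```bash
python3 - <<'E'
from h import *
o,R,p=state()
im,c=cam("wrist"); save("w3",im); im,_=cam("scene"); save("s3",cv2.resize(im[100:300,200:460],(520,400)))
E
```

```text
t 14.7 mach [-82.6   0.5 289.2] yaw of tool y in machine deg -90.0 j [ 0.11  0.05  1.68 -0.    1.4   1.77] F [-0.1  0.1  0.3] w 85.2
```

View pics/w3.png

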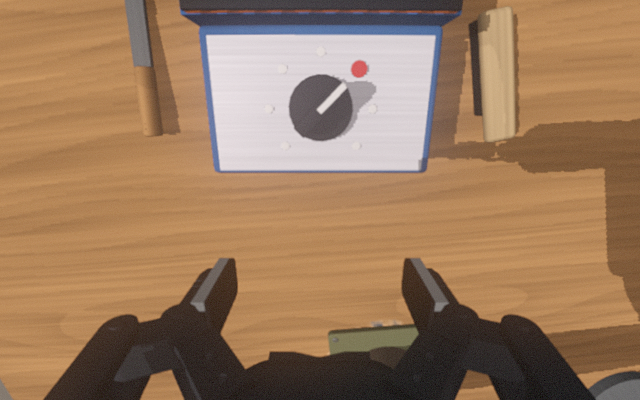

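View pics/s3.png

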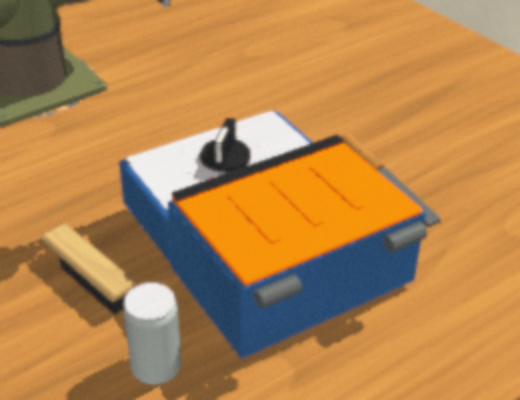

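The pointer stripe runs (320,111)→(346,84), aimed at the red mark at (359,69). The lid is flat on the rim, the other things look undisturbed and the arm is clear.

```bash
python3 -c "
from cell import *
print(job_done())"
```

```text
the job is handed in; nothing more can be done
None
```

I pressed the lid shut and turned the selector to the red mark. I let go, moved the arm clear, and handed the job in at about 15 s of the 69 s allowed. No verdict was reported.

- **Lid:** I pushed it down with the closed fingertips until it met a firm stop, with about 27 N at 133 mm, the expected height of the closed lid. The last scene picture shows it flat on the rim.
- **Selector:** It started at the first position and the red mark is the fifth. I turned it 180° clockwise in one grip, with no regrip needed. After release, the wrist picture shows the pointer at about 45° to the right, aimed at the red mark. I judged this by eye and did not compute the distance in millimetres.
- **Disagreement:** My last camera fit put the knob about 6–7 mm too far away along the machine's x axis. An earlier fit was about 2 mm off. This showed as side forces of about 12 N while gripping, which I eased by shifting the tool before the last 45°.
- **Other objects:** In the last pictures the file, oil can and brush look unmoved, but I did not measure them.

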